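Find the full tin of baking beads at the bakery counter

ROBOT

A 6-joint arm with a two-finger parallel gripper is mounted at the origin on the work surface. World frame = base frame: x ahead of the robot, y to its left, z up, the work surface at z = 0. Lengths are in m, angles in rad, forces in N, time in s.
With the tool pointing down it reaches from about 0.35 to 0.775 m from the base axis. Payload 7.3 kg.
Tool frame: the origin (TCP) lies at the very end of the fingers, on their centre line; the grasp point (between the pads) lies 19 mm behind it; z points along the fingers, y is the direction in which the jaws open and shut (so a half turn about z gives the same grasp; the last joint's range is limited). The gripper opens to 92 mm and grips with 3 to 60 N. Pads are 19 mm wide; open, the fingers measure 130 mm over their backs; the gripper's body (75 mm by 190 mm) begins 47 mm behind the grasp point.
Start: joints at [0.998, 0.342, 1.524, -0, 1.275, -0.146], TCP at [0.217, 0.478, 0.227] pointing down, gripper open.
Joint ranges: [-2.53, 2.53], [-0.77, 2.02], [0.04, 2.7], [-1, 4.14], [0.28, 2.66], [-3.11, 3.11]. Speed limits (rad/s): [2.57, 2.57, 3.14, 3.14, 3.14, 3.14].

INTERFACE

Orientations are given as [roll, pitch, yaw] about the fixed x, y, z axes, in that order (R = Rz(yaw) Ry(pitch) Rx(roll)).
In Python, from cell import observe, read_camera, camera_info, hand_in gives the robot as it stands.
- The arm moves only by the tool jog_arm, never from a script. Its argument "rows" is one flat list of numbers, 5 for each row, row after row: the finger opening in mm, from 0 to 91.8, then the shift along the tool's x, y, z in mm, then the turn about the tool's z in degrees. In form: [gripper, tx, ty, tz, roll, gripper, tx, ty, tz, roll, ...]. A call has 1 to 20 rows; each row shifts and turns the commanded pose from where the row before left it, along the tool's axes as they then stand; what a row does not reach is not made up. A row lasts 1/10 s, in which the tool goes at most 50 mm and 8.59 degrees, less where a joint would pass 70% of its speed; a pose out of reach is approached as far as the arm can. A call with a gripper value outside its range is refused whole. The fingers move at their own pace and stop on an object; "grip_force" is the grip in N (left out, the last holds). Time passes only in rows, so rows that do not move let the fingers close. It gives the time, the measured TCP pose, the force and the opening at its end, in the units of the state.
- observe(): the state, without advancing time (a new reading comes with each control period).
- read_camera(name): name is "side" or "top" or "wrist"; returns (picture, depth): 384x512x3 uint8, red, green, blue; 384x512 float32, m along the optical axis (not along the pixel's ray), 0 where there is no reading.
- camera_info(name): a dict with "fx", "fy", "cx", "cy" (pixels), "extrinsics" (4x4, takes a point from camera to world coordinates); the wrist camera has in their place "tool_from_camera" (4x4, takes a point from camera to tool coordinates, whose origin is the TCP and whose axes are the flange's). Camera axes: x right, y up, looking along -z (the intrinsics and any distortion apply to the point x, -y, -z); pixel columns grow to the right and rows downward; lengths in m; the calibration is good to about 2 mm. A picture is of the moment at which its call begins: read the wrist's pose just before it. camera_info takes no time and is no camera call.
- hand_in(): hands the job in, once; it reports no verdict.
The state is a dict: "time": time; "qpos": joint angles; "qvel": joint speeds; "joint_efforts": joint torques, N m; "tool_pos": TCP position; "tool_rot": TCP orientation; "contact_force": force on the tool from outside, world axes, zero at the start; "torque": the same for the moment, N m; "opening": finger opening in m.
Only numpy, scipy, OpenCV 4.12 (cv2) and the standard library are available. Lean on these libraries where they do the work, as an engineer would, in place of code of your own. Each camera call takes 0.05 s, during which the arm holds its last target. There are 200 camera calls.

TASK

Three identical closed tins of baking beads stand on the bakery counter and only one is full. Working from the robot's left to its right, lift each tin clear of the counter for a moment to feel its weight, setting it back upright where it stood before taking the next, and never let a tin fall or tip over. Then hold the heaviest tin upright about 20 cm above the counter and finish while still holding it there, leaving the bread and the other things on the counter undisturbed.

Things in the scene. Friction and masses are not known exactly. Their poses are not given: they have to be found in the camera images.
- tin_left: the left (robot's left, largest y) of three identical closed square metal tins, 56 x 56 mm in plan, 100 mm tall, rigid flat sides, lid fast. Origin: centre of its underside; x, y square to its sides, z up. The full, part-full and near-empty tins weigh about 0.55, 0.32 and 0.20 kg (each within 0.06); which is which changes from start to start. The load inside has some mm of play
- tin_middle: the middle (near y = 0) of three identical closed square metal tins, 56 x 56 mm in plan, 100 mm tall, rigid flat sides, lid fast. Origin: centre of its underside; x, y square to its sides, z up. The full, part-full and near-empty tins weigh about 0.55, 0.32 and 0.20 kg (each within 0.06); which is which changes from start to start. The load inside has some mm of play
- tin_right: the right (smallest y) of three identical closed square metal tins, 56 x 56 mm in plan, 100 mm tall, rigid flat sides, lid fast. Origin: centre of its underside; x, y square to its sides, z up. The full, part-full and near-empty tins weigh about 0.55, 0.32 and 0.20 kg (each within 0.06); which is which changes from start to start. The load inside has some mm of play
- bun: bystander, leave alone: round brown bread roll, 64 across, 42 high (mm); loose; origin at its underside
- seeded_bun: bystander, leave alone: round darker bread roll, 62 across, 40 high (mm); loose; origin at its underside
- saucer: bystander, leave alone: white plate, 120 across, 16 high (mm); loose; origin at its underside
- cookie_jar: bystander, leave alone: glass jar with metal lid, 100 across, 150 high (mm); loose; origin at its underside
- mug: bystander, leave alone: white mug, 76 across, 85 high, handle to one side (mm); loose; origin at its underside
- card_reader: bystander, leave alone: black payment terminal lying flat, 140 x 72 x 26 (mm); loose; origin at its underside
- tongs: bystander, leave alone: steel pastry tongs lying flat, about 205 long, 50 wide, 12 high (mm); loose; origin at its underside
Not all that is in view belongs to the job. Leave any yellow look-alike of the tin_left alone.

How it is judged:
By the outcome, as a careful person would: the job done as asked, in the order asked, and still so for the second after the job is handed in, while the arm keeps its last pose, push and grip.
It also fails if it takes over 66 s, if anything falls off the work surface, if the arm or the gripper's body presses on something with over 40 N, if the wrist force passes 120 N, or if a joint passes its speed limit or range.

## Working session

There is one attempt and no reset: what is moved stays moved. The work goes in short steps, Python scripts to look and compute and a tool call to move; the robot and the scene stay as the last step left them, time stands still between calls to the robot, and variables do not carry over. Pictures are saved under pics/ and viewed, about 8 in all and at most 12, crops included, and the job is handed in when it is done.

Besides the shell and the picture viewer there is one more tool, called after "Emit:" as name(argument=value, ...), one argument or row to a line, values as JSON. jog_arm: Moves the arm, as the interface text tells. Its arguments: {"type":"object","properties":{"rows":{"type":"array","items":{"type":"number"}},"grip_force":{"type":"number"}},"required":["rows"]}

```bash
mkdir -p pics; ls
cat > h.py <<'E'
import numpy as np, cv2
from cell import *
def pts(name):
    s=observe(); im,d=read_camera(name); c=camera_info(name)
    v,u=np.mgrid[:384,:512]
    P=np.stack([(u-c['cx'])/c['fx']*d,-(v-c['cy'])/c['fy']*d,-d,np.ones_like(d)],-1)
    if 'extrinsics' in c: T=np.array(c['extrinsics'])
    else:
        from scipy.spatial.transform import Rotation as R
        W=np.eye(4); W[:3,:3]=R.from_euler('xyz',s['tool_rot']).as_matrix(); W[:3,3]=s['tool_pos']
        T=W@np.array(c['tool_from_camera'])
    X=(P@T.T)[...,:3]; X[d==0]=np.nan
    return im,d,X
E
python3 - <<'E'
from h import *
print(observe())
for n in ('top','side'):
    im,d,X=pts(n); np.savez(f'{n}.npz',im=im,X=X)
    cv2.imwrite(f'pics/{n}.png',cv2.resize(im[...,::-1],(800,600)))
    print({k:np.round(v,3).tolist() if not isinstance(v,str) else v for k,v in camera_info(n).items()})
E
```

```text
pics
{'time': 0.0, 'qpos': array([ 9.98015697e-01,  3.42746351e-01,  1.52501608e+00,  1.18281626e-06,
        1.27539940e+00, -1.46005041e-01]), 'qvel': array([ 0.00076367,  0.00103142,  0.00090934, -0.00077817,  0.00176251,
       -0.00206881]), 'joint_efforts': array([-2.17952487e-05, -4.31239700e+01, -2.44218493e+01,  7.19089690e-02,
        5.59267402e-02, -9.50873232e-05]), 'tool_pos': array([0.21707606, 0.47757257, 0.22603303]), 'tool_rot': array([-3.14004033e+00, -2.29413995e-04,  2.71481654e+00]), 'contact_force': array([ 1.10852607, -0.19492258, -0.68969347]), 'torque': array([-0.01162278, -0.02141252,  0.0386896 ]), 'opening': 0.09206188644583432}
{'fx': 377.425, 'fy': 377.425, 'cx': 255.68, 'cy': 188.522, 'extrinsics': [[-0.008, 0.998, -0.061, 0.443], [-1.0, -0.009, -0.005, 0.064], [-0.006, 0.061, 0.998, 1.126], [0.0, 0.0, 0.0, 1.0]]}
{'fx': 387.883, 'fy': 387.883, 'cx': 260.347, 'cy': 193.378, 'extrinsics': [[0.849, 0.287, -0.443, 0.09], [-0.528, 0.471, -0.707, -0.625], [0.006, 0.834, 0.551, 0.6], [0.0, 0.0, 0.0, 1.0]]}
```

View pics/top.png

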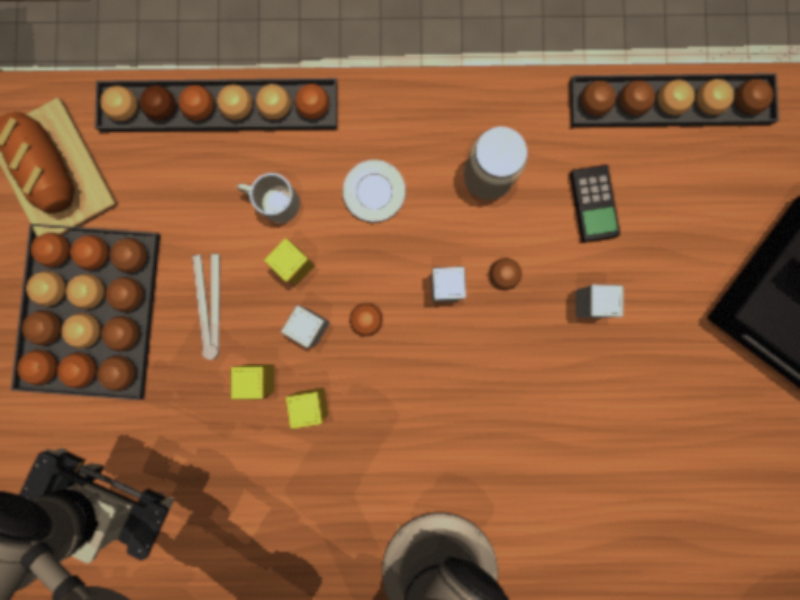

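View pics/side.png

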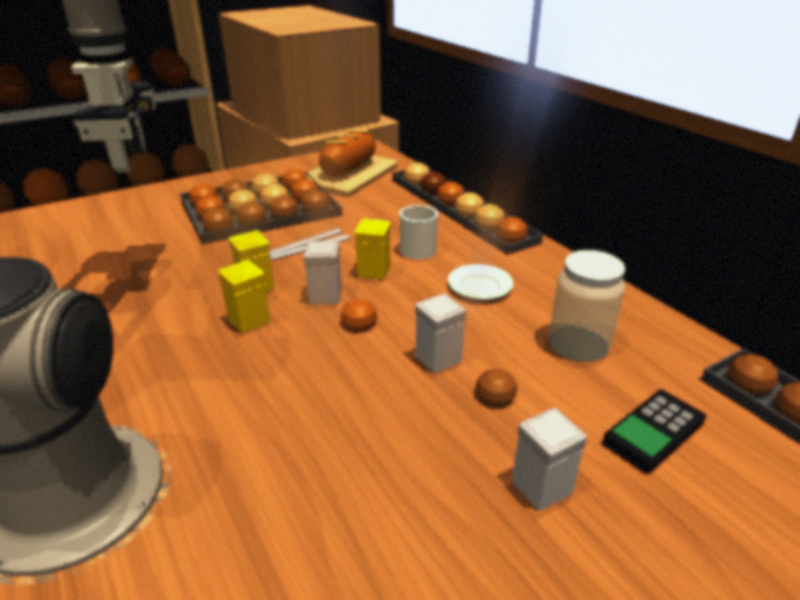

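The top view shows the grey tins at about (304,326), (449,284) and (606,300). The yellow look-alikes are at (288,261), (248,382) and (305,409). The side view confirms all of them are upright. Next I'll locate the top faces.

Run:
```python
from h import *
z=np.load('top.npz'); X=z['X']
for n,(u,v) in dict(L=(304,326),M=(449,284),R=(606,300),y1=(288,261),y2=(248,382),y3=(305,409),bunA=(366,319),bunB=(506,273)).items():
    u=int(u*.64);v=int(v*.64)
    m=np.zeros(X.shape[:2],bool); m[v-26:v+27,u-26:u+27]=1
    zt=X[v,u,2]; m&=abs(X[...,2]-zt)<.010
    k,l=cv2.connectedComponents(m.astype(np.uint8)); m=l==l[v,u]
    q=X[m]; r=cv2.minAreaRect((q[:,:2]*1000).astype(np.float32))
    print(n,'z',round(float(np.median(q[:,2])),3),'rect',np.round(r[0],1),np.round(r[1],1),round(r[2],1),'mean',np.round(q[:,:2].mean(0)*1000,1),len(q))
```

```text
L z 0.1 rect [452.7 240.3] [56.2 56.3] 59.1 mean [452.7 239.5] 429
M z 0.1 rect [525.6 -16.7] [54.9 55.3] 89.5 mean [525.6 -15.7] 422
R z 0.1 rect [ 493.3 -290.3] [56.6 55. ] 89.4 mean [ 492.9 -289.1] 454
y1 z 0.099 rect [570.1 269.3] [56.8 55.5] 47.6 mean [569.5 268.8] 422
y2 z 0.1 rect [356.1 335.2] [56.1 54.8] 1.1 mean [356.4 334.8] 430
y3 z 0.1 rect [307.9 237.9] [55.8 57.4] 8.2 mean [308.6 236.6] 444
bunA z 0.038 rect [465.3 135.3] [46.4 40.5] 89.5 mean [466.1 134.1] 176
bunB z 0.034 rect [ 549.2 -128.7] [49.9 49.8] 88.4 mean [ 549.2 -127.9] 253
```

```bash
cat >> h.py <<'E'
def to(x,y,z,yaw):
    "tool-axis shift (mm) to reach target, after the turn (deg) is made first"
    s=observe(); p=np.array(s['tool_pos'])*1000; a=np.degrees(s['tool_rot'][2])
    d=np.array([x,y,z])-p; r=np.radians(yaw); t=(a-yaw+180)%360-180
    print('t',round(s['time'],2),'turn',round(t,1),'shift',np.round([d[0]*np.cos(r)+d[1]*np.sin(r),d[0]*np.sin(r)-d[1]*np.cos(r),-d[2]],1),
     'pos',p.round(1),'rot',np.degrees(s['tool_rot']).round(2),'F',np.round(s['contact_force'],2),'open',round(s['opening']*1000,1))
def top(u,v,zt=.1,name='wrist',save=None):
    im,d,X=pts(name)
    if save: cv2.imwrite(f'pics/{save}.png',im[...,::-1])
    m=abs(X[...,2]-zt)<.012
    k,l,st,c=cv2.connectedComponentsWithStats(m.astype(np.uint8))
    for i in range(1,k):
        if st[i,4]<300: continue
        q=X[l==i]; r=cv2.minAreaRect((q[:,:2]*1000).astype(np.float32))
        print('top',np.round(r[0],1),np.round(r[1],1),round(r[2],1),'z',round(float(np.median(q[:,2]))*1000,1),'mean',np.round(q[:,:2].mean(0)*1000,1),st[i,:4],im[l==i].mean(0).round())
def force(n=10):
    F=[]
    for _ in range(n):
        read_camera('wrist'); F.append(observe()['contact_force'])
    print('F mean',np.mean(F,0).round(2),'sd',np.std(F,0).round(2))
E
python3 -c "
from h import *
to(452.7,240,220,149.1)"
```

```text
t 0.1 turn 6.4 shift [-324.2  -82.9    6.1] pos [217.1 477.6 226.1] rot [-1.7992e+02 -1.0000e-02  1.5554e+02] F [ 0.02  0.16 -0.32] open 91.7
```

Emit:
jog_arm(
  rows=[91.8,0,0,0,6.4,91.8,-15,-4,0,0,91.8,-30,-8,0,0,91.8,-38,-10,0,0,91.8,-40,-10,0,0,91.8,-40,-10,0,0,91.8,-40,-10,0,0,91.8,-40,-10,0,0,91.8,-38,-10,3,0,91.8,-28,-7,3,0,91.8,-15,-4,0,0,91.8,0,0,0,0,91.8,0,0,0,0],
)

```text
time: 1.4
tool_pos: [0.4523, 0.2408, 0.2207]
tool_rot: [3.142, -0.001, 2.604]
contact_force: [-0.3, -0.0, -1.2]
opening: 0.0914
```

```bash
python3 -c "
from h import *
to(452.7,240,220,149.1); top(0,0,save='w1'); force(6); to(452.7,240,49,149.1)"
```

```text
t 1.4 turn 0.1 shift [-0.7 -0.5  0.7] pos [452.3 240.8 220.7] rot [ 1.8000e+02 -4.0000e-02  1.4917e+02] F [-0.28 -0.   -1.2 ] open 91.4
top [357.  335.3] [56.3 56.4] 0.5 z 100.4 mean [357.  334.5] [257   0  85  89] [198. 172.  67.]
top [309.1 236. ] [56.3 56.2] 8.7 z 100.4 mean [309.7 237.2] [131   6  89  94] [169. 152.  58.]
top [453.7 239. ] [56.  55.6] 58.9 z 100.4 mean [452.1 239.9] [234 159  57  56] [176. 171. 160.]
top [551.3 260.5] [33.4 40. ] 66.7 z 99.9 mean [550.8 262. ] [310 233  33  35] [186. 182.  67.]
F mean [-0.05  0.34 -0.19] sd [0.5  0.63 0.48]
t 1.75 turn 0.1 shift [ -0.8  -0.9 171.9] pos [452.4 241.2 220.9] rot [179.99   0.   149.23] F [ 0.71  1.51 -0.15] open 91.6
```

View pics/w1.png

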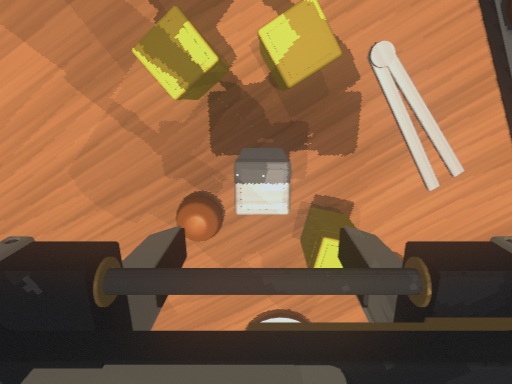

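The wrist view shows the grey tin at (263,190), square to the jaws, with the bun and the yellow tins clear of the fingers. Descending.

Emit:
jog_arm(
  rows=[91.8,-1,-0.5,10,0,91.8,0,0,25,0,91.8,0,0,30,0,91.8,0,0,30,0,91.8,0,0,30,0,91.8,0,0,25,0,91.8,0,0,14,0,91.8,0,0,6,0,91.8,0,0,0,0,50,0,0,0,0,50,0,0,0,0,50,0,0,0,0,50,0,0,0,0,50,0,0,0,0,50,0,0,0,0,50,0,0,0,0],
  grip_force=30,
)

```text
time: 3.35
tool_pos: [0.4537, 0.2397, 0.0511]
tool_rot: [3.141, 0.0, 2.603]
contact_force: [-0.9, 0.0, 3.4]
opening: 0.0563
```

```bash
python3 -c "
from h import *
to(452.4,240,50,149.1)"
```

```text
t 3.35 turn 0.0 shift [ 1.3 -0.4  1.1] pos [453.7 239.7  51.1] rot [1.7997e+02 2.0000e-02 1.4915e+02] F [-0.86  0.05  3.44] open 56.3
```

Gripped (56.3 mm). Lifting 40 mm gently.

Emit:
jog_arm(
  rows=[50,0,0,-3,0,50,0,0,-6,0,50,0,0,-8,0,50,0,0,-8,0,50,0,0,-7,0,50,0,0,-5,0,50,0,0,-3,0,50,0,0,0,0,50,0,0,0,0,50,0,0,0,0,50,0,0,0,0],
)

```text
time: 4.45
tool_pos: [0.4533, 0.2395, 0.0905]
tool_rot: [-3.141, -0.0, 2.603]
contact_force: [-0.7, -0.3, -2.8]
opening: 0.0558
```

```bash
python3 -c "
from h import *
force(16); to(452.4,240,50,149.1)"
```

```text
F mean [-0.18 -0.16 -3.09] sd [0.55 0.52 0.48]
t 5.25 turn 0.0 shift [ 1.2 -0.2 40.7] pos [453.5 239.6  90.7] rot [179.99  -0.   149.15] F [ 0.84 -0.33 -3.04] open 56.0
```

The left tin weighs about 0.30 kg, so it looks part-full. Setting it back.

Emit:
jog_arm(
  rows=[50,0,0,4,0,50,0,0,8,0,50,0,0,9,0,50,0,0,8,0,50,0,0,5,0,50,0,0,3,0,50,0,0,2,0,50,0,0,1,0,50,0,0,0,0,50,0,0,0,0],
)

```text
time: 6.25
tool_pos: [0.4536, 0.2396, 0.051]
tool_rot: [3.141, 0.0, 2.603]
contact_force: [-0.8, -0.8, 0.6]
opening: 0.0558
```

Emit:
jog_arm(
  rows=[60,0,0,0,0,68,0,0,0,0,80,0,0,0,0,91.8,0,0,0,0,91.8,0,0,0,0,91.8,0,0,-8,0,91.8,0,0,-20,0,91.8,0,0,-30,0,91.8,0,0,-30,0,91.8,0,0,-30,0,91.8,0,0,-25,0,91.8,0,0,-17,0,91.8,0,0,-10,0,91.8,0,0,0,0],
)

```text
time: 7.65
tool_pos: [0.454, 0.2398, 0.2222]
tool_rot: [3.139, 0.002, 2.603]
contact_force: [0.4, -0.3, 0.7]
opening: 0.0918
```

```bash
python3 -c "
from h import *
top(0,0); force(4); to(525.6,-16.2,220,89.5)"
```

```text
top [357.1 335.3] [56.1 56.4] 0.4 z 100.4 mean [357.3 334.2] [257   0  84  86] [198. 172.  67.]
top [309. 236.] [56.5 56.2] 8.7 z 100.5 mean [309.7 237.2] [131   3  88  95] [169. 152.  58.]
top [453.4 239. ] [56.2 55.3] 59.2 z 100.4 mean [451.7 239.9] [233 157  57  55] [173. 168. 157.]
top [559.3 262. ] [32.1 48.5] 47.4 z 100.0 mean [552.4 261.2] [308 230  35  38] [187. 183.  67.]
F mean [-0.08 -0.22  0.14] sd [0.41 0.47 0.68]
t 7.9 turn 59.6 shift [-254.9   74.8   -0.4] pos [453.  239.4 219.6] rot [-1.7991e+02 -8.0000e-02  1.4914e+02] F [0.34 0.25 0.68] open 91.8
```

Emit:
jog_arm(
  rows=[91.8,0,0,0,4.6,91.8,0,0,0,8,91.8,0,0,0,8,91.8,0,0,0,8,91.8,0,0,0,8,91.8,0,0,0,8,91.8,0,0,0,8,91.8,0,0,0,7,91.8,-12,4,0,0,91.8,-28,8,0,0,91.8,-38,11,0,0,91.8,-40,12,0,0,91.8,-40,12,0,0,91.8,-40,12,0,0,91.8,-30,9,0,0,91.8,-18,5,0,0,91.8,-9,2,0,0,91.8,0,0,0,0,91.8,0,0,0,0],
)

```text
time: 9.8
tool_pos: [0.5261, -0.0156, 0.2205]
tool_rot: [-3.141, -0.0, 1.564]
contact_force: [-0.0, -0.0, -0.1]
opening: 0.0917
```

```bash
python3 -c "
from h import *
top(0,0); force(4); to(525.6,-16.2,51,89.5)"
```

```text
top [527.1 -17.4] [56.  55.9] 2.4 z 100.5 mean [527.2 -15.3] [234 158  58  57] [167. 160. 150.]
top [732.  -63.9] [72.7 16.1] 16.8 z 99.7 mean [724.8 -62.5] [421 217  79  25] [112.  92.  73.]
F mean [-0.14  0.48  0.21] sd [0.28 0.42 0.23]
t 10.05 turn 0.1 shift [ -1.   -0.7 169.8] pos [526.3 -15.2 220.8] rot [ 1.7999e+02 -1.0000e-02  8.9640e+01] F [-0.35  0.46 -0.08] open 91.4
```

Run:
```python
from h import *
for n in ('wrist','top'):
    im,d,X=pts(n)
    m=(abs(X[...,2]-.1)<.012)&(np.hypot(X[...,0]-.526,X[...,1]+.016)<.045); q=X[m][:,:2]*1000
    a=np.arange(-10,10.1,.5); e=[]
    for t in np.radians(a):
        p=q@np.array([[np.cos(t),-np.sin(t)],[np.sin(t),np.cos(t)]]); e.append(np.ptp(np.percentile(p,[2,98],axis=0),axis=0).sum())
    i=np.argsort(e)[:5]; print(n,a[i],np.round(np.array(e)[i],1))
```

```text
wrist [1.5 1.  0.5 3.5 2. ] [106.3 106.4 106.5 106.6 106.6]
top [-1.5 -1.  -0.5 -2.  -2.5] [12.9 12.9 13.  13.  13. ]
```

Emit:
jog_arm(
  rows=[91.8,-1,0.5,10,-1.5,91.8,0,0,25,0,91.8,0,0,30,0,91.8,0,0,30,0,91.8,0,0,30,0,91.8,0,0,25,0,91.8,0,0,14,0,91.8,0,0,6,0,91.8,0,0,0,0,50,0,0,0,0,50,0,0,0,0,50,0,0,0,0,50,0,0,0,0,50,0,0,0,0,50,0,0,0,0,50,0,0,0,0],
)

```text
time: 11.75
tool_pos: [0.5273, -0.017, 0.051]
tool_rot: [3.141, 0.0, 1.589]
contact_force: [0.1, 0.4, 3.2]
opening: 0.0559
```

Emit:
jog_arm(
  rows=[50,0,0,-3,0,50,0,0,-6,0,50,0,0,-8,0,50,0,0,-8,0,50,0,0,-7,0,50,0,0,-5,0,50,0,0,-3,0,50,0,0,0,0,50,0,0,0,0,50,0,0,0,0,50,0,0,0,0],
)

```text
time: 12.85
tool_pos: [0.5268, -0.017, 0.0904]
tool_rot: [-3.141, -0.0, 1.589]
contact_force: [-0.1, -1.0, -2.3]
opening: 0.0562
```

```bash
python3 -c "
from h import *
force(16); to(526.6,-16.2,51,91)"
```

```text
F mean [-0.11 -0.06 -1.93] sd [0.27 0.43 0.47]
t 13.65 turn 0.0 shift [ 0.8 -0.4 39.7] pos [527.  -17.   90.7] rot [ 1.7999e+02 -1.0000e-02  9.1040e+01] F [ 0.03 -0.58 -2.63] open 55.7
```

The middle tin weighs about 0.2 kg, so it's near-empty. Setting it back.

Emit:
jog_arm(
  rows=[50,0,0,4,0,50,0,0,8,0,50,0,0,9,0,50,0,0,8,0,50,0,0,5,0,50,0,0,3,0,50,0,0,2,0,50,0,0,1,0,50,0,0,0,0,50,0,0,0,0],
)

```text
time: 14.65
tool_pos: [0.5271, -0.017, 0.051]
tool_rot: [3.141, 0.0, 1.589]
contact_force: [-0.9, -0.2, 0.3]
opening: 0.0561
```

Emit:
jog_arm(
  rows=[60,0,0,0,0,68,0,0,0,0,80,0,0,0,0,91.8,0,0,0,0,91.8,0,0,0,0,91.8,0,0,-8,0,91.8,0,0,-20,0,91.8,0,0,-30,0,91.8,0,0,-30,0,91.8,0,0,-30,0,91.8,0,0,-25,0,91.8,0,0,-17,0,91.8,0,0,-10,0,91.8,0,0,0,0],
)

```text
time: 16.05
tool_pos: [0.5275, -0.0171, 0.2222]
tool_rot: [3.139, 0.0, 1.589]
contact_force: [0.3, -0.7, -0.3]
opening: 0.0919
```

```bash
python3 -c "
from h import *
top(0,0); force(3); to(493.3,-290,220,90)"
```

```text
top [526.4 -17.2] [55.6 55.5] 2.1 z 100.4 mean [526.6 -15.3] [232 157  57  55] [166. 159. 148.]
top [733.1 -63.5] [71.4 16.1] 16.0 z 99.4 mean [725.4 -61.9] [417 220  74  22] [113.  92.  73.]
F mean [-0.28 -0.33  0.47] sd [0.67 0.37 0.52]
t 16.25 turn 1.0 shift [-273.1  -33.1   -0.4] pos [526.4 -16.9 219.6] rot [-1.7988e+02 -3.0000e-02  9.1040e+01] F [ 0.51 -0.86  1.08] open 91.8
```

Emit:
jog_arm(
  rows=[91.8,0,0,0,1,91.8,-14,-2,0,0,91.8,-29,-3,0,0,91.8,-38,-5,0,0,91.8,-40,-5,0,0,91.8,-40,-5,0,0,91.8,-40,-5,0,0,91.8,-36,-4,0,0,91.8,-22,-3,0,0,91.8,-14,-1,0,0,91.8,0,0,0,0,91.8,0,0,0,0],
)

```text
time: 17.45
tool_pos: [0.4941, -0.2896, 0.2204]
tool_rot: [-3.141, -0.001, 1.571]
contact_force: [0.3, 0.4, -0.2]
opening: 0.0921
```

```bash
python3 -c "
from h import *
top(0,0); force(3); to(493.3,-290.2,51,89.5)"
```

```text
top [ 494.4 -292. ] [56.  55.3] 88.5 z 100.4 mean [ 494.1 -289.8] [235 159  57  56] [165. 157. 145.]
F mean [-0.15 -0.25  0.55] sd [0.56 0.67 0.71]
t 17.65 turn 0.6 shift [ -1.3  -1.2 169.9] pos [ 494.5 -288.9  220.9] rot [ 1.7999e+02 -1.0000e-02  9.0140e+01] F [ 0.52 -0.57  0.59] open 92.1
```

Emit:
jog_arm(
  rows=[91.8,-2,-0.5,10,1,91.8,0,0,25,0,91.8,0,0,30,0,91.8,0,0,30,0,91.8,0,0,30,0,91.8,0,0,25,0,91.8,0,0,14,0,91.8,0,0,6,0,91.8,0,0,0,0,50,0,0,0,0,50,0,0,0,0,50,0,0,0,0,50,0,0,0,0,50,0,0,0,0,50,0,0,0,0,50,0,0,0,0],
)

```text
time: 19.25
tool_pos: [0.4941, -0.2922, 0.0511]
tool_rot: [3.141, 0.0, 1.554]
contact_force: [0.4, 0.4, 2.3]
opening: 0.0558
```

Emit:
jog_arm(
  rows=[50,0,0,-3,0,50,0,0,-6,0,50,0,0,-8,0,50,0,0,-8,0,50,0,0,-7,0,50,0,0,-5,0,50,0,0,-3,0,50,0,0,0,0,50,0,0,0,0,50,0,0,0,0,50,0,0,0,0],
)

```text
time: 20.35
tool_pos: [0.4935, -0.2919, 0.0904]
tool_rot: [-3.141, -0.0, 1.554]
contact_force: [-0.6, -0.0, -5.0]
opening: 0.0562
```

```bash
python3 -c "
from h import *
force(12); to(493.3,-290.2,51,89.5)"
```

```text
F mean [-0.05 -0.1  -4.56] sd [0.52 0.34 0.43]
t 20.95 turn -0.5 shift [ 1.8 -0.4 39.7] pos [ 493.7 -292.    90.7] rot [180.    -0.    89.05] F [-0.68  0.07 -4.66] open 55.8
```

The right tin is the full one, at about 0.48 kg. I'll set it back first as the task asks, then re-grip it for the final hold.

Emit:
jog_arm(
  rows=[50,0,0,4,0,50,0,0,8,0,50,0,0,9,0,50,0,0,8,0,50,0,0,5,0,50,0,0,3,0,50,0,0,2,0,50,0,0,1,0,50,0,0,0,0,50,0,0,0,0,60,0,0,0,0,66,0,0,0,0,66,0,0,0,0,66,0,0,0,0,66,0,0,0,0,66,0,0,0,0],
)

```text
time: 22.55
tool_pos: [0.4937, -0.2921, 0.0508]
tool_rot: [3.141, 0.0, 1.554]
contact_force: [-0.0, -0.2, -0.8]
opening: 0.0658
```

Emit:
jog_arm(
  rows=[50,0,0,0,0,50,0,0,0,0,50,0,0,0,0,50,0,0,0,0,50,0,0,0,0,50,0,0,-4,0,50,0,0,-8,0,50,0,0,-13,0,50,0,0,-18,0,50,0,0,-22,0,50,0,0,-24,0,50,0,0,-24,0,50,0,0,-24,0,50,0,0,-22,0,50,0,0,-17,0,50,0,0,-12,0,50,0,0,-8,0,50,0,0,-4,0,50,0,0,0,0,50,0,0,0,0],
)

```text
time: 24.55
tool_pos: [0.4934, -0.2918, 0.2498]
tool_rot: [-3.14, -0.001, 1.554]
contact_force: [0.2, 1.6, -5.5]
opening: 0.056
```

Emit:
jog_arm(
  rows=[50,0,0,0,0,50,0,0,0,0,50,0,0,0,0,50,0,0,0,0,50,0,0,0,0],
)

```text
time: 25.05
tool_pos: [0.4937, -0.292, 0.2507]
tool_rot: [3.142, -0.0, 1.554]
contact_force: [0.0, 0.4, -4.8]
opening: 0.0561
```

Run:
```python
from h import *
force(8); to(493.7,-292,251,89)
a,_=read_camera('side'); b,_=read_camera('top')
cv2.imwrite('pics/end.png',cv2.resize(np.vstack([a,b])[...,::-1],(400,600)))
top(0,0,name='top')
im,d,X=pts('side'); p=X[(X[...,2]>.15)&(np.hypot(X[...,0]-.494,X[...,1]+.292)<.05)]
print('lowest above .15:',np.nanpercentile(p[:,2],[0.5,2,5]))
```

```text
F mean [ 0.02  0.2  -4.67] sd [0.53 0.59 0.29]
t 25.45 turn 0.0 shift [ 0.1 -0.  -0.3] pos [ 493.7 -292.1  250.7] rot [180.    -0.    89.05] F [ 1.02  0.59 -4.55] open 56.1
top [758.2 738.8] [173.5  70.5] 24.2 z 98.6 mean [753.4 732.8] [ 0 74 38 56] [166. 102.  53.]
top [570.3 269.5] [56.3 56.1] 47.5 z 99.6 mean [569.6 268.7] [169 152  28  28] [203. 206.  79.]
top [525.7 -16.8] [55.2 55.4] 89.4 z 99.5 mean [524.9 -16.2] [277 171  21  21] [200. 205. 209.]
top [452.9 240. ] [56.2 55.8] 58.8 z 99.5 mean [452.5 239. ] [180 195  28  28] [199. 204. 199.]
top [356.  335.3] [54.3 56.6] 89.8 z 99.7 mean [356.7 334.7] [148 234  21  22] [200. 205.  75.]
top [308.  237.7] [55.7 56.6] 8.3 z 99.8 mean [308.6 236.7] [183 251  23  23] [202. 206.  78.]
lowest above .15: [0.2043974  0.21161473 0.22559593]
```

View pics/end.png

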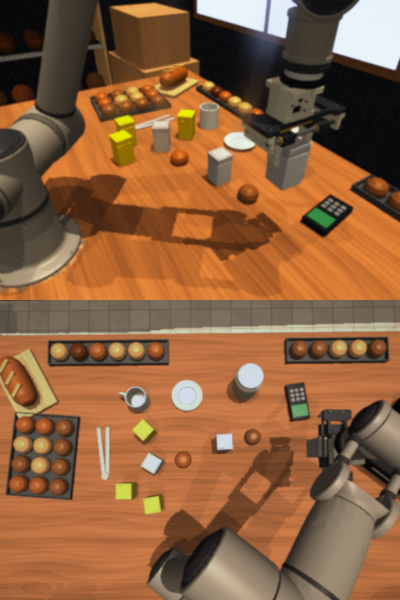

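The picture shows the right tin held upright in the jaws at about (288,165), with the other tins, buns, jar, mug and card reader where they were. Handing in.

```bash
python3 -c "
from cell import *
print(hand_in())"
```

```text
the job is handed in; nothing more can be done
None
```

I lifted, weighed and set back each tin, working left, middle, right. I then re-gripped the right tin, which is the full one, and handed in holding it upright about 20 cm above the counter. The job took about 25.5 s.

- **Weights:** the wrist force gave about 0.30 kg for the left tin, 0.20 kg for the middle and 0.47 kg for the right. The right reading is a little under the nominal 0.55 kg with its 0.06 tolerance. It is still clearly the heaviest, and the final hold read about the same (4.7 N).
- **Final hold:** the tool showed no tilt and the opening was steady at 56 mm. The side camera put the lowest visible part of the tin at about 0.204 m.
- **Placing:** the top camera showed the left and middle tins within 1 mm of their starting positions. The right tin had only its set-down and re-grip readings, with no picture between them.
- **Other things on the counter:** the yellow tins measured unmoved to within about 1 mm. The buns, saucer, jar, mug, card reader and tongs looked unmoved in the last picture, but I did not measure them again.
- **Disagreement:** the two cameras differed by about 2–3° on the middle tin's angle, so I gripped it in between. The tin may have turned by a degree or so, which is within the measurement noise.

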